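# Open the safety cap of the cleaner bottle in its stand

## Robot

A 7-joint arm with a two-finger parallel gripper is mounted at the origin on a cart in front of the work surface, level with it; the furniture and walls round the work are solid. World frame = base frame: x ahead of the robot, y to its left, z up, the work surface at z = 0. Lengths are in m, angles in rad, forces in N, time in s.
With the tool pointing down it reaches from about 0.425 to 0.95 m from the base axis. Payload 16.7 kg.
Tool frame: the origin (TCP) lies at the very end of the fingers, on their centre line; the grasp point (between the pads) lies 19 mm behind it; z points along the fingers, y is the line along which they close (so a half turn about z gives the same grasp; the last joint's range is limited). The gripper opens to 94 mm and grips with 3 to 60 N. Pads are 16 mm wide; open, the fingers measure 119 mm over their backs; the gripper's body (75 mm by 177 mm) begins 78 mm behind the grasp point.
Start: joints at [1.19, 0.426, 0.074, 1.606, -0.034, 1.111, -0.067], TCP at [0.154, -0.657, 0.167] pointing down, gripper open.
Joint ranges: [-2.85, 2.85], [-0.5, 2.14], [-1.23, 1.37], [0.21, 2.46], [-1.02, 4.16], [0.16, 2.05], [-2.73, 2.73]. Speed limits (rad/s): [1.89, 1.89, 2.39, 2.39, 3.01, 3.01, 3.01].

## Interface

Orientations are given as a unit quaternion [w, x, y, z].
In Python, from bench import state, camera, camera_info, env, nets gives the robot as it stands.
- The arm moves only by the tool servo_tool, never from a script. Its argument "increments" is a list of rows, each a list of 4 numbers: the shift along the tool's x, y, z scaled (see below), then the turn about the tool's z scaled (see below). A call has 1 to 20 rows; each row shifts and turns the commanded pose from where the row before left it, along the tool's axes as they then stand; what a row does not reach is not made up. The controller multiplies each number of a shift by 0.06 m and each number of a turn by 10 degrees. A row lasts 1/8 s, in which the tool goes at most 62.5 mm and 10.7 degrees, less where a joint would pass 70% of its speed; a pose out of reach is approached as far as the arm can. A call with a number of a shift or a turn outside -1 to 1 is refused whole. A call with a gripper value outside its range is refused whole. "claw" is the opening, from -1 (shut) to 1 (fully open), so that 0 is half open, set as the call begins (left out, the last holds). The fingers move at their own pace and stop on an object; the grip force is fixed at half the most. Time passes only in rows, so rows that do not move let the fingers close. It gives the time, the measured TCP pose, the force, the opening and the grip force at its end, in the units of the state.
- state(): the state, without advancing time (a new reading comes with each control period).
- camera(name): name is "scene" or "top" or "wrist"; returns the picture (384x512x3 uint8, blue, green, red); there is no depth.
- camera_info(name): a dict with "intrinsics" (3x3 intrinsics, pixels), "world_to_cam" (4x4, takes a point from world to camera coordinates). Camera axes: x right, y up, looking along -z (the intrinsics and any distortion apply to the point x, -y, -z); pixel columns grow to the right and rows downward; lengths in m; the calibration is good to about 2 mm. A picture is of the moment at which its call begins: read the wrist's pose just before it. camera_info takes no time and is no camera call; for the wrist camera it gives the pose at the moment of the call.
- env.finish_job(): hands the job in; it is judged then, once.
Trained networks look in the newest picture that a camera, given by its name, has taken for a name from the list of things; names that differ only in an ending like _2 or _b are one class to them, and where a whole thing is asked for, a point or a joint stands for the part that bears it (a point fixed in the world has none). Each returns a list of dicts, best first, with "confidence" (0 to 1); they miss things now and then, are a little off and sometimes report something else, mostly with a low value. They report only what shows in the picture. A call takes as long as a camera call. They do not tell look-alikes from the thing itself.
- nets.trace(camera, label): "region" (384x512 bool, what is visible of it).
- nets.place_of(camera, label): "location" ([x, y, z] in m, in world coordinates, good to about 4 mm: a listed point, or the origin of a listed thing).
The state is a dict: "t": time; "joint_pos": joint angles; "joint_vel": joint speeds; "joint_efforts": joint torques, N m; "eef_pos": TCP position; "orientation": TCP orientation; "contact_force": force on the tool from outside, world axes, zero at the start; "torque": the same for the moment, N m; "finger_gap": opening from 0.0 (shut) to 1.0 (fully open); "grasp_force": force on a finger pad.
Only numpy, scipy, OpenCV 4.12 (cv2) and the standard library are available. Lean on these libraries where they do the work, as an engineer would, in place of code of your own. Each camera call takes 0.05 s, during which the arm holds its last target. There are 200 camera calls.

## Task

Get the kitchen cleaner ready for use: set the square blue bottle, cap and all, fully down into the square pocket of the grey stand, which keeps it from spinning. Then open its white push-and-turn safety cap: press the cap down, twist it counter-clockwise (seen from above) while it is down, and lift it off straight up. Finish while still gripping the cap, holding it level and motionless clear above the open bottle's mouth, with the bottle still upright and fully home in the stand; keep the bottle upright all along and do not knock the other things on the worktop about.

Things in the scene. Friction and masses are not known exactly. Their poses are not given: they have to be found in the camera images.
- bottle_mid (a point): Centre of the body of a loose upright blue plastic bottle (0.3 to 0.5 kg, plain white and orange labels on two sides), on its axis, 49 mm above its underside. Body 54 x 54 mm, rounded edges, straight from the underside up to 98 mm. z: bottle axis, up; x, y: square to its flat sides.
- cap_center (a point): Centre of the white ribbed safety cap (loose, 30 g, on the bottle): round, 46 mm across, 24 mm high, a red bar along x on its top; the point is on its axis 12 mm above its lower edge, 132 mm above the bottle's underside when closed; z up. Its x then lies along the bottle's x within 3 degrees. A spring pushes it up against its catch with about 5 N.
- stand_floor (a point): Centre of the floor of the square pocket in the grey plastic stand, a block 96 x 96 x 40 mm fixed to the worktop. Pocket 60 x 60 mm, 32 mm deep, mouth chamfered; its floor, on which the bottle's underside rests, is 8 mm above the worktop. z up; x, y square to its sides: the bottle fits in any of four quarter turns.
- tomato: red tomato, 56 x 54 x 57 mm, origin at its underside; a bystander, leave alone
- glass: clear drinking glass, 78 mm across, 93 mm high, origin at its underside; a bystander, leave alone
- mug: cream mug with a handle, 84 x 123 x 91 mm, origin at its underside; a bystander, leave alone
- garlic: bulb of garlic, 55 x 54 x 54 mm, origin at its underside; a bystander, leave alone
- cap: The same cap, origin at the centre of its lower edge. Pressing it to its stop takes 6 mm and about 11 N; it needs 5 mm to turn. Held down it turns counter-clockwise from above, not clockwise: from 10 to 50 degrees it is caught under the neck, from 55 (best 65 to 80) it lifts free, at about 125 it meets a stop. Once free the spring lifts it a few mm.
- bottle: The same bottle, origin at the centre of its underside. From 98 mm up the shoulder tapers to a 39 mm round collar at 113.5 mm; the closed cap reaches from 120 to 144 mm. Grip it by its body, or lift it by the cap.
Mind the look-alikes: they are no part of the job. There is more than one size of the bottle; the job needs the larger.

How it is judged:
On the way, in this order (a step that is already met when the one before it is completed fails the run):
1. the capped bottle stands upright, fully down in the stand's pocket (horizontal distance between bottle_mid and stand_floor below 0.008 m and z of bottle_mid in the frame of stand_floor below 0.054 m and angle between bottle_mid's own z axis and vertical below 0.07 rad and z of cap_center in the frame of bottle_mid below 0.092 m), for 0.2 s.
2. with the bottle in the stand, the cap is pressed down and turned past its safety tooth (horizontal distance between bottle_mid and stand_floor below 0.008 m and z of bottle_mid in the frame of stand_floor below 0.054 m and angle between bottle_mid's own z axis and vertical below 0.07 rad and z of cap_center in the frame of bottle_mid below 0.0805 m and angle between the x axis of cap_center and the x axis of bottle_mid, either way round above 0.35 rad), for 0.05 s.
At the end, for the whole second after the job is handed in: Bottle home in the stand (axis within 8 mm, underside within 3 mm of the floor, tilt under 4 degrees); cap gripped by the fingers, still, level within 17 degrees, off the bottle, 27 to 177 mm higher than when closed, within 40 mm of the bottle's axis sideways (horizontal distance between bottle_mid and stand_floor below 0.008 m and z of bottle_mid in the frame of stand_floor below 0.054 m and angle between bottle_mid's own z axis and vertical below 0.07 rad and z of cap_center in the frame of bottle_mid between 0.11 and 0.26 m and horizontal distance between cap_center and bottle_mid below 0.04 m and angle between cap_center's own z axis and vertical below 0.3 rad and contact force between cap and the fingers above 0.5 N and contact force between cap and bottle below 0.05 N and linear speed of cap below 0.03 m/s); the arm keeps its last pose, push and grip.
It fails at once if the bottle is tipped over (more than 35 degrees) (angle between bottle_mid's own z axis and vertical above 0.6 rad).
It fails at once if another thing on the worktop is displaced by more than 30 mm (distance of any of tomato, glass, mug, garlic from where it was at the start of the episode above 0.03 m).
It also fails if it takes over 58 s, if anything falls off the work surface, if the arm or the gripper's body presses on something with over 40 N, if the wrist force passes 120 N, or if a joint passes its speed limit or range.

## Working session

There is one attempt and no reset: what is moved stays moved. The work goes in short steps, Python scripts to look and compute and a tool call to move; the robot and the scene stay as the last step left them, time stands still between calls to the robot, and variables do not carry over. Pictures are saved under pics/ and viewed, at most 10 in all, crops included, and the job is handed in when it is done.

Besides the shell and the picture viewer there is one more tool, called after "Emit:" as name(argument=value, ...) on one line, values as JSON. servo_tool: Moves the arm, as the interface text tells. Shifts and turns lie within -1 to 1; 1 stands for 0.06 m of shift or 10 degrees of turn. Its arguments: {"type":"object","properties":{"increments":{"type":"array","items":{"type":"array","items":{"type":"number"}}},"claw":{"type":"number"}},"required":["increments"]}

```bash
mkdir -p pics; ls; cat > h.py <<'E'
import numpy as np, cv2
from bench import state, camera, camera_info, env, nets
def snap(c,f):
    im=camera(c); cv2.imwrite('pics/'+f,im); return im
def ray(c,u,v):
    i=camera_info(c);K=np.array(i['intrinsics']);T=np.array(i['world_to_cam'])
    d=np.linalg.inv(K)@[u,v,1]; d=np.array([d[0],-d[1],-d[2]])
    R=T[:3,:3]; return -R.T@T[:3,3], R.T@d
def atz(c,u,v,z):
    o,d=ray(c,u,v); return o+d*(z-o[2])/d[2]
def proj(c,p):
    i=camera_info(c);K=np.array(i['intrinsics']);T=np.array(i['world_to_cam'])
    q=T[:3,:3]@np.array(p)+T[:3,3]; q=K@[q[0],-q[1],-q[2]]; return q[:2]/q[2]
E
python3 - <<'E'
from h import *
a=snap('scene','s0.png');b=snap('top','t0.png')
cv2.imwrite('pics/both.png',np.vstack([cv2.resize(a,(400,300)),cv2.resize(b,(400,300))]))
np.set_printoptions(precision=3,suppress=True)
for c in('scene','top'):
  for n in('bottle_mid','cap_center','stand_floor','tomato','glass','mug','garlic'):
    for r in nets.place_of(c,n): print(c,n,np.round(r['location'],3),round(r['confidence'],2),proj(c,r['location']).round())
s=state();print(s['t'],s['eef_pos'],s['orientation'],s['joint_pos'])
E
```

```text
pics
scene bottle_mid [ 0.367 -0.44   0.038] 0.85 [331. 209.]
scene bottle_mid [ 0.473 -0.117  0.049] 0.69 [208. 275.]
scene cap_center [ 0.467 -0.113  0.132] 0.8 [205. 256.]
scene stand_floor [ 0.39  -0.314  0.008] 0.68 [293. 245.]
scene tomato [ 0.622 -0.188 -0.002] 0.96 [186. 232.]
scene glass [ 0.644 -0.291 -0.   ] 0.91 [209. 203.]
scene mug [ 0.577 -0.441 -0.001] 0.59 [264. 182.]
scene garlic [ 0.524 -0.529 -0.004] 0.51 [298. 173.]
top bottle_mid [ 0.466 -0.112  0.044] 0.89 [177. 221.]
top bottle_mid [ 0.372 -0.445  0.032] 0.82 [314. 257.]
top cap_center [ 0.467 -0.116  0.131] 0.68 [170. 215.]
top stand_floor [ 0.39  -0.31   0.005] 0.87 [258. 252.]
top tomato [ 0.622 -0.182 -0.   ] 0.91 [208. 164.]
top tomato [ 0.468 -0.11   0.047] 0.5 [175. 220.]
top glass [ 0.644 -0.289  0.003] 0.88 [248. 155.]
top mug [ 0.584 -0.439  0.001] 0.95 [306. 176.]
top garlic [ 0.52  -0.534  0.002] 0.69 [344. 199.]
top garlic [ 0.468 -0.11   0.048] 0.42 [175. 220.]
top garlic [ 0.465 -0.118  0.121] 0.21 [172. 216.]
0.8 [ 0.154 -0.657  0.167] [-0.     0.993  0.115  0.   ] [ 1.191  0.426  0.074  1.606 -0.034  1.111 -0.067]
```

View pics/s0.png

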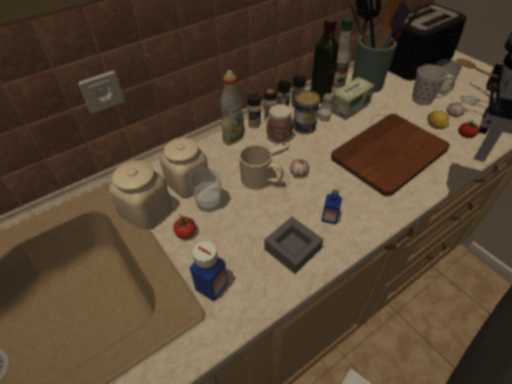

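View pics/t0.png

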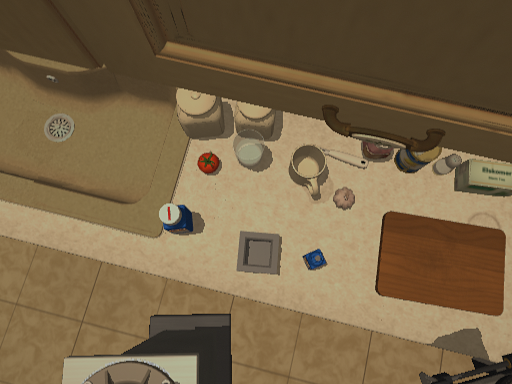

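The larger bottle, with the white cap and red bar, is at scene (208,275) / top (177,221). The small blue look-alike is at scene (331,209) / top (314,257). I'll take the larger one, since its cap sits at z≈0.13 as specified. Next I'll measure the yaws and check it in a crop.

```bash
python3 - <<'E'
from h import *
a=cv2.imread('pics/s0.png');b=cv2.imread('pics/t0.png')
c1=cv2.resize(a[230:310,175:245],(350,400),interpolation=cv2.INTER_CUBIC)
c2=cv2.resize(b[190:290,150:290],(560,400),interpolation=cv2.INTER_CUBIC)
cv2.imwrite('pics/crop.png',np.hstack([c1,c2])[:, :800] if 0 else cv2.resize(np.hstack([c1,c2]),(796,350)))
# red bar -> world yaw at z=.144
m=(b[...,2].astype(int)>b[...,1]+60)&(b[...,2].astype(int)>b[...,0]+60); m[:200]=0;m[235:]=0;m[:,:155]=0;m[:,195:]=0
ys,xs=np.nonzero(m);P=np.array([atz('top',x,y,.144)[:2] for x,y in zip(xs,ys)])
print(len(P),P.mean(0)); w,v=np.linalg.eigh(np.cov(P.T));print('bar yaw',np.degrees(np.arctan2(v[1,1],v[0,1]))%180,np.sqrt(w))
for c,z in(('top',.04),('scene',.04)):
  r=nets.trace(c,'stand_floor')[0]['region'].astype(np.uint8)
  cn=cv2.findContours(r,0,2)[0];cn=max(cn,key=cv2.contourArea)[:,0]
  W=np.array([atz(c,x,y,z)[:2] for x,y in cn],np.float32)
  q=cv2.minAreaRect(W*1000);print(c,'stand',q)
for c in('top','scene'):
  r=nets.trace(c,'bottle_mid')
  for k in r: ys,xs=np.nonzero(k['region']);print(c,k['confidence'],xs.mean(),ys.mean(),len(xs))
E
```

```text
28 [ 0.46810848 -0.11588529]
bar yaw 3.8271143059242263 [0.00133293 0.00876633]
top stand ((386.0158386230469, -309.37530517578125), (98.25312805175781, 97.03135681152344), 84.19512176513672)
scene stand ((383.4403381347656, -297.11590576171875), (116.94109344482422, 111.85121154785156), 84.98287200927734)
top 0.83 181.59819413092552 222.38148984198645 443
top 0.55 313.97222222222223 259.32716049382714 324
scene 0.64 209.9091751621872 279.35681186283597 1079
scene 0.55 331.4935064935065 207.93722943722943 462
scene 0.44 204.50285714285715 254.64 525
```

View pics/crop.png

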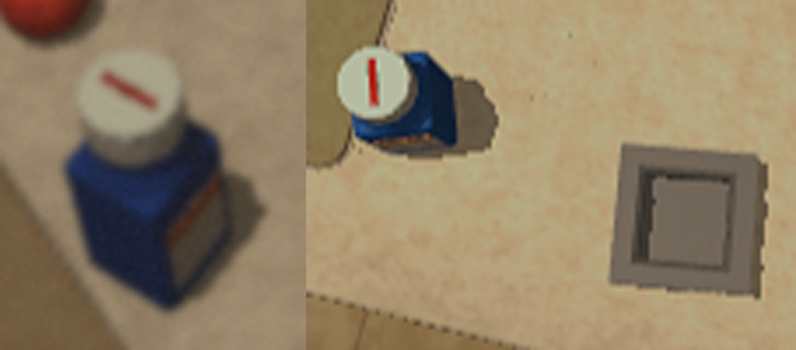

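Confirmed: the large bottle has its bar at a yaw of about 3.8°, and the stand is at about -5.8°. I'll raise the arm, turn it to the bottle's yaw and travel above it.

Emit:
servo_tool(increments=[[0,0,-1,0.47],[0,0,-1,0.47],[0.416,-0.62,0,0],[0.416,-0.62,0,0],[0.416,-0.62,0,0],[0.416,-0.62,0,0],[0.416,-0.62,0,0],[0.416,-0.62,0,0],[0.416,-0.62,0,0],[0.416,-0.62,0,0],[0.416,-0.62,0,0],[0.416,-0.62,0,0],[0.416,-0.62,0,0],[0.416,-0.62,0,0],[0.416,-0.62,0,0],[0.416,-0.62,0,0],[0,0,0,0],[0,0,0,0]], claw=1)

```text
t: 3.25
eef_pos: [0.4681, -0.1146, 0.2875]
orientation: [0.0, 0.999, 0.033, -0.0]
contact_force: [0.3, 0.2, 0.2]
finger_gap: 0.996
grasp_force: 0.0
```

```bash
cat >> h.py <<'E'
def yaw(): 
    w,x,y,z=state()['orientation']; return np.arctan2(2*(x*y+w*z),1-2*(y*y+z*z))
def todo(p,yawdeg=None):
    "tool-frame shift (units) to bring TCP to p, turn units to yawdeg"
    t=yaw();d=np.array(p)-state()['eef_pos'];c,s=np.cos(t),np.sin(t)
    r=np.array([c*d[0]+s*d[1],s*d[0]-c*d[1],-d[2]])/.06
    return r.round(3), None if yawdeg is None else round((np.degrees(t)-yawdeg)/10,3)
E
python3 - <<'E'
from h import *
s=state();print(s['t'],s['eef_pos'],s['orientation'],np.degrees(yaw()),np.round(s['joint_pos'],2))
im=snap('wrist','w0.png')
print(proj('wrist',[.468,-.114,.144]))
for n in('bottle_mid','cap_center'):
  for r in nets.place_of('wrist',n): print(n,np.round(r['location'],3),r['confidence'])
m=(im[...,2].astype(int)>im[...,1]+60)&(im[...,2].astype(int)>im[...,0]+60)
n,l,st,ce=cv2.connectedComponentsWithStats(m.astype(np.uint8))
for i in range(1,n):
  if st[i,4]>60:
    ys,xs=np.nonzero(l==i);P=np.array([atz('wrist',x,y,.144)[:2] for x,y in zip(xs,ys)])
    w,v=np.linalg.eigh(np.cov(P.T));print(ce[i],st[i],P.mean(0),np.degrees(np.arctan2(v[1,1],v[0,1])),np.sqrt(w))
E
```

```text
3.25 [ 0.4680844  -0.11462632  0.28745714] [ 7.92235880e-05  9.99445330e-01  3.33019154e-02 -9.61115050e-05] 3.8168232857078577 [ 0.5   0.03 -0.4   1.84  0.01  1.27 -1.41]
[254.79924256 173.91403501]
bottle_mid [ 0.368 -0.443  0.035] 0.77
cap_center [ 0.466 -0.113  0.136] 0.85Traceback (most recent call last):
  File "<stdin>", line 11, in <module>
  File "h.py", line 10, in atz
    o,d=ray(c,u,v); return o+d*(z-o[2])/d[2]
        ~~~^^^^^^^
  File "h.py", line 6, in ray
    i=camera_info(c);K=np.array(i['intrinsics']);T=np.array(i['world_to_cam'])
ValueError: time passes only in moves, steps and waits
```

View pics/w0.png

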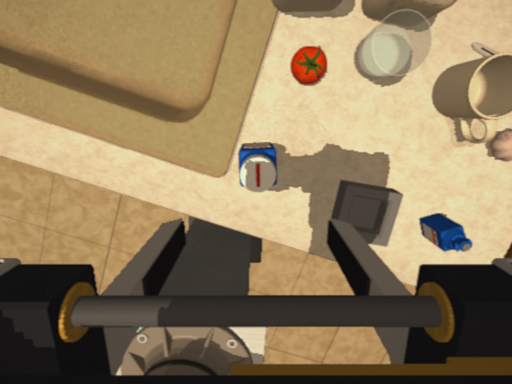

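The wrist view shows the cap with its bar at (258,175), the bottle body square to the image, and the stand at (365,210). I'll refine the bar measurement from this saved picture, since the arm hasn't moved.

```bash
cat >> h.py <<'E'
from functools import lru_cache
_ci=camera_info
camera_info=lru_cache(None)(_ci)
E
python3 - <<'E'
from h import *
im=cv2.imread('pics/w0.png')
def fit(m,z):
    ys,xs=np.nonzero(m);P=np.array([atz('wrist',x,y,z)[:2] for x,y in zip(xs,ys)])
    w,v=np.linalg.eigh(np.cov(P.T));return len(P),P.mean(0),(P.min(0)+P.max(0))/2,np.degrees(np.arctan2(v[1,1],v[0,1])),np.sqrt(w)
I=im.astype(int);box=np.zeros(I.shape[:2],bool);box[140:195,235:282]=1
print('bar',fit((I[...,2]>I[...,1]+50)&box,.144))
g=I.max(2)-I.min(2)
blue=(I[...,0]>I[...,2]+40)&box
cn=max(cv2.findContours(blue.astype(np.uint8),0,2)[0],key=cv2.contourArea)
print('blue',cv2.boundingRect(cn),cv2.minAreaRect(cn))
# stand top face outer edges
gray=(abs(I[...,2]-I[...,0])<18)
cv2.imwrite('pics/wc.png',np.hstack([cv2.resize(im[135:200,225:290],(400,400),interpolation=2),cv2.resize(im[170:250,320:410],(400,400),interpolation=2)]))
E
```

```text
bar (86, array([ 0.46927152, -0.1176131 ]), array([ 0.47799446, -0.11565858]), np.float64(-174.9148521963102), array([0.00152043, 0.01112639]))
blue (239, 146, 37, 21) ((256.96240234375, 155.93585205078125), (17.827091217041016, 36.65196990966797), 86.18592071533203)
```

View pics/wc.png

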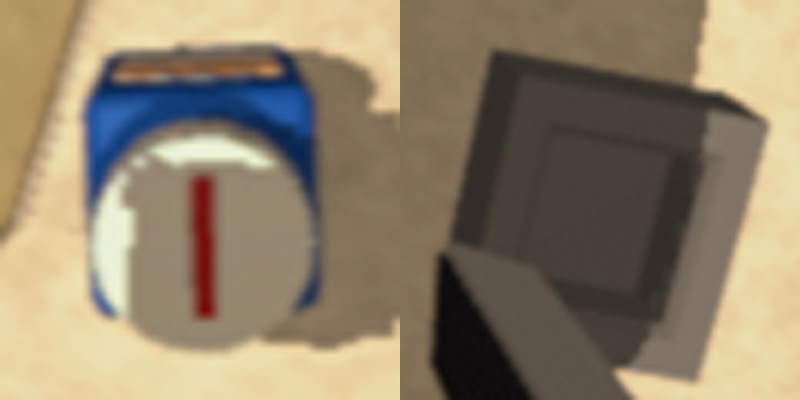

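Emit:
servo_tool(increments=[[0.015,0.035,0,-0.08],[0,0,0.64,0],[0,0,0.64,0],[0,0,0.64,0],[0,0,0.64,0],[0,0,0.64,0],[0,0,0.4,0],[0,0,0.22,0],[0,0,0,0],[0,0,0,0]])

```text
t: 4.65
eef_pos: [0.47, -0.1164, 0.0592]
orientation: [0.0, 0.999, 0.04, 0.001]
contact_force: [0.7, -0.5, 0.3]
finger_gap: 0.997
grasp_force: 0.0
```

Emit:
servo_tool(increments=[[0,0,0,0],[0,0,0,0],[0,0,0,0],[0,0,0,0],[0,0,0,0],[0,0,0,0],[0,0,0,0],[0,0,0,0]], claw=-1)

```text
t: 5.65
eef_pos: [0.4694, -0.1163, 0.0583]
orientation: [0.0, 0.999, 0.04, 0.0]
contact_force: [-0.2, -1.5, 0.6]
finger_gap: 0.559
grasp_force: 30.0
```

Emit:
servo_tool(increments=[[0,0,-0.3,0],[0,0,-0.45,0.26],[0,0,-0.45,0.26],[0,0,-0.3,0.26],[0,0,-0.17,0.26],[-0.12,0.42,0,0],[-0.13,0.42,0,0],[-0.13,0.42,0,0],[-0.13,0.42,0,0],[-0.13,0.42,0,0],[-0.13,0.42,0,0],[-0.13,0.42,0,0],[-0.12,0.42,0,0],[0,0,0,0],[0,0,0,0],[0,0,0,0]])

```text
t: 7.65
eef_pos: [0.3885, -0.3098, 0.1584]
orientation: [-0.0, 0.999, -0.05, -0.0]
contact_force: [-0.3, 0.2, -3.4]
finger_gap: 0.56
grasp_force: 30.0
```

```bash
python3 - <<'E'
from h import *
s=state();e=s['eef_pos'];print(s['t'],e,np.degrees(yaw()),np.round(s['joint_pos'],2),s['finger_gap'])
a=snap('top','t1.png');b=snap('wrist','w1.png');c=snap('scene','s1.png')
for n in('bottle_mid','cap_center','stand_floor'):
  for cc in('scene','wrist','top'):
    for r in nets.place_of(cc,n): print(cc,n,np.round(r['location'],3),round(r['confidence'],2))
im=b.astype(int);m=(im[...,2]>im[...,1]+50)&(im[...,2]>im[...,0]+50)
n,l,st,ce=cv2.connectedComponentsWithStats(m.astype(np.uint8));z=e[2]+.086
for i in range(1,n):
  if st[i,4]>60:
    ys,xs=np.nonzero(l==i);P=np.array([atz('wrist',x,y,z)[:2] for x,y in zip(xs,ys)])
    w,v=np.linalg.eigh(np.cov(P.T));print(ce[i],st[i],P.mean(0),np.degrees(np.arctan2(v[1,1],v[0,1])),np.sqrt(w))
cv2.imwrite('pics/c1.png',np.hstack([cv2.resize(c[190:310,230:350],(400,400),interpolation=2),cv2.resize(b[100:356,100:356],(400,400),interpolation=2)]))
E
```

```text
7.65 [ 0.38850711 -0.30976112  0.15839018] -5.711028582425241 [ 0.74  0.16 -0.22  2.    0.04  1.   -1.17] 0.5602588187242397
scene bottle_mid [ 0.391 -0.314  0.148] 0.83
scene bottle_mid [ 0.369 -0.44   0.038] 0.56
wrist bottle_mid [ 0.366 -0.441  0.035] 0.83
top bottle_mid [ 0.368 -0.444  0.031] 0.71
scene cap_center [ 0.386 -0.308  0.235] 0.52
wrist cap_center [ 0.384 -0.309  0.237] 0.56
scene stand_floor [ 0.389 -0.31   0.007] 0.75
wrist stand_floor [ 0.388 -0.306  0.011] 0.68
top stand_floor [ 0.583 -0.44  -0.001] 0.66
[500.57340426 196.97978723] [ 482  125   30  112 1880] [ 0.4129358  -0.42956931] -179.79483289237552 [0.00321864 0.01270003]
[254.21666667 182.19444444] [229 180  53   5 180] [ 0.43196964 -0.31465261] 85.43284665143129 [0.00047317 0.0072696 ]
[255.24631579 270.57684211] [251 245  10  51 475] [ 0.38602707 -0.31050258] 175.1179031345688 [0.00136853 0.00828241]
```

View pics/c1.png

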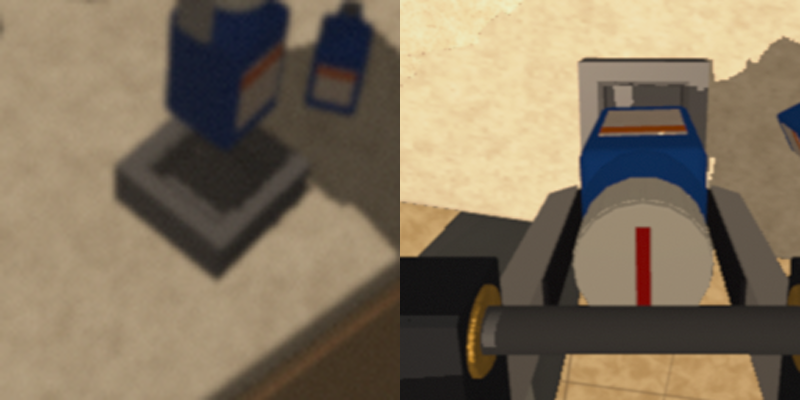

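The bottle hangs over the stand, lined up laterally (both centred at column 256) and in yaw. I'll work out the fore-aft offset from the far edges.

```bash
python3 - <<'E'
from h import *
t=yaw();e=np.array(state()['eef_pos']);ex=np.array([np.cos(t),np.sin(t)]);ey=np.array([np.sin(t),-np.cos(t)])
im=cv2.imread('pics/w1.png')
def f(u,v,z,off): 
    p=atz('wrist',u,v,z)[:2]-e[:2]; return (p@ex-off)*1000,(p@ey)*1000
print('stand far edge',f(256,138.5,.04,.048),'left/right far corners',f(100+179/1.5625,138.5,.04,.048),f(100+312/1.5625,138.5,.04,.048))
print('bottle far bottom',f(256,168.5,e[2]-.058,.027),'shoulder',f(256,100+150/1.5625,e[2]+.04,.027),'bar far end',f(255,245,e[2]+.086,.019))
g=cv2.cvtColor(im,6)
print(g[128:185:1,256].tolist())
E
```

```text
stand far edge (np.float64(-1.4466026363981546), np.float64(0.4718044784557578)) left/right far corners (np.float64(-1.492970196411196), np.float64(-46.74469164869272)) (np.float64(-1.397729677217692), np.float64(50.23957071879753))
bottle far bottom (np.float64(-3.7111070758060367), np.float64(0.48256816615112896)) shoulder (np.float64(-2.9406665192642234), np.float64(0.45936404575030965)) bar far end (np.float64(-6.852540401897105), np.float64(-0.032189600948028495))
[213, 213, 213, 213, 214, 214, 215, 218, 206, 116, 56, 89, 134, 141, 141, 140, 140, 140, 140, 140, 139, 140, 140, 135, 114, 94, 69, 66, 70, 70, 71, 70, 71, 70, 70, 71, 71, 71, 71, 67, 48, 44, 74, 98, 101, 102, 101, 101, 101, 101, 102, 100, 86, 69, 63, 68, 92]
```

Emit:
servo_tool(increments=[[0.025,0.017,0,0],[0,0,0.3,0],[0,0,0.3,0],[0,0,0.3,0],[0,0,0.1,0],[0,0,0.1,0],[0,0,0.1,0],[0,0,0.05,0],[0,0,0,0]])

```text
t: 9.38
eef_pos: [0.3894, -0.3116, 0.0834]
orientation: [-0.0, 0.999, -0.05, -0.0]
contact_force: [-0.1, 2.5, -4.2]
finger_gap: 0.56
grasp_force: 29.9
```

Emit:
servo_tool(increments=[[0,0,0.08,0],[0,0,0.08,0],[0,0,0.07,0],[0,0,0.05,0],[0,0,0,0],[0,0,0,0]])

```text
t: 10.12
eef_pos: [0.3894, -0.3117, 0.0667]
orientation: [-0.0, 0.999, -0.05, -0.0]
contact_force: [-0.7, 4.9, 2.5]
finger_gap: 0.561
grasp_force: 29.9
```

Emit:
servo_tool(increments=[[0,0,0,0],[0,0,0,0],[0,0,0,0],[0,0,0,0],[0,0,0,0],[0,0,-0.25,0],[0,0,-0.25,0],[0,0,-0.25,0],[0,0,-0.25,0],[0,0,0,0],[0,0,0,0]], claw=1)

```text
t: 11.5
eef_pos: [0.3894, -0.3116, 0.1265]
orientation: [-0.0, 0.999, -0.05, -0.0]
contact_force: [-0.9, 0.4, -0.6]
finger_gap: 1.002
grasp_force: 0.0
```

```bash
python3 - <<'E'
from h import *
s=state();e=s['eef_pos'];print(s['t'],e,np.degrees(yaw()),np.round(s['joint_pos'],2),s['finger_gap'])
b=snap('wrist','w2.png');c=snap('scene','s2.png')
for n in('bottle_mid','cap_center'):
  for cc in('scene','wrist'):
    for r in nets.place_of(cc,n): print(cc,n,np.round(r['location'],3),round(r['confidence'],2))
cv2.imwrite('pics/c2.png',np.hstack([cv2.resize(c[190:310,230:350],(400,400),interpolation=2),cv2.resize(b[100:356,100:356],(400,400),interpolation=2)]))
E
```

```text
11.5 [ 0.38938589 -0.31163291  0.12647229] -5.776445231158073 [ 0.74  0.2  -0.22  2.03  0.05  0.93 -1.18] 1.0021291465547886
scene bottle_mid [ 0.369 -0.444  0.037] 0.71
scene bottle_mid [ 0.391 -0.314  0.057] 0.6
wrist bottle_mid [ 0.365 -0.441  0.035] 0.7
scene cap_center [ 0.388 -0.31   0.143] 0.69
scene cap_center [ 0.385 -0.312  0.127] 0.31
wrist cap_center [ 0.383 -0.31   0.142] 0.94
```

View pics/c2.png

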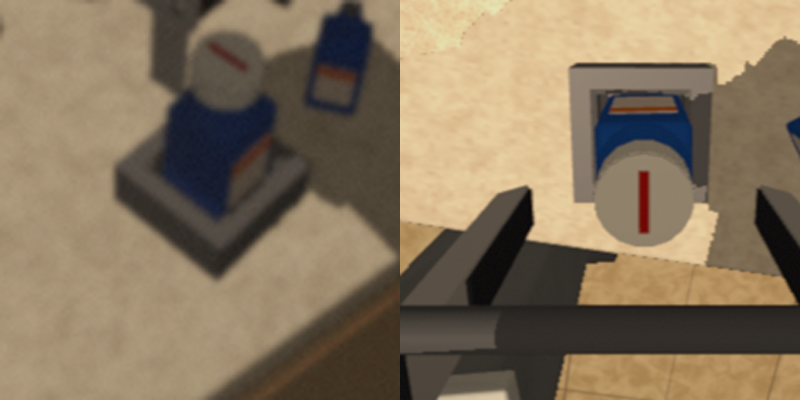

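The bottle sits down in the pocket. The bar is centred at wrist pixel (255.5,229.3), from which I'll get the fore-aft offset for the cap grip.

```bash
python3 - <<'E'
from h import *
p=atz('wrist',255.5,229.3,.152); print(p, todo([p[0],p[1],.1265],-5.8))
E
```

```text
[ 0.3848217  -0.31134049  0.152     ] (array([-0.077,  0.003, -0.003]), np.float64(0.002))
```

Emit:
servo_tool(increments=[[-0.065,0.003,0,0],[0,0,0,0]])

```text
t: 12.05
eef_pos: [0.3853, -0.3116, 0.1266]
orientation: [-0.0, 0.999, -0.051, -0.0]
contact_force: [-0.3, 0.2, 1.0]
finger_gap: 1.002
grasp_force: 0.0
```

Emit:
servo_tool(increments=[[0,0,0,0],[0,0,0,0],[0,0,0,0],[0,0,0,0],[0,0,0,0],[0,0,0,0],[0,0,0,0],[0,0,0,0]], claw=-1)

```text
t: 13.05
eef_pos: [0.3857, -0.3115, 0.1267]
orientation: [-0.0, 0.999, -0.05, 0.0]
contact_force: [-0.1, 0.8, 0.8]
finger_gap: 0.191
grasp_force: 0.0
```

Emit:
servo_tool(increments=[[0,0,0.03,0],[0,0,0.03,0],[0,0,0.03,0],[0,0,0.02,0],[0,0,0,0],[0,0,0,0]])

```text
t: 13.8
eef_pos: [0.3857, -0.3116, 0.1201]
orientation: [0.0, 0.999, -0.05, 0.0]
contact_force: [-0.4, 0.6, 0.2]
finger_gap: 0.006
grasp_force: 0.0
```

```bash
python3 - <<'E'
from h import *
s=state();print(s['finger_gap'],s['grasp_force'],s['contact_force'])
b=snap('wrist','w3.png');c=snap('scene','s3.png')
for n in('bottle_mid','cap_center'):
  for cc in('scene','wrist'):
    for r in nets.place_of(cc,n): print(cc,n,np.round(r['location'],3),round(r['confidence'],2))
cv2.imwrite('pics/c3.png',np.hstack([cv2.resize(c[150:310,210:370],(400,400),interpolation=2),cv2.resize(b[100:356,100:356],(400,400),interpolation=2)]))
E
```

```text
0.005657972350494792 0.0 [-0.36802545  0.6097684   0.16066292]
scene bottle_mid [ 0.389 -0.311  0.058] 0.95
scene bottle_mid [ 0.37  -0.442  0.039] 0.89
scene bottle_mid [ 0.39  -0.31   0.009] 0.4
wrist bottle_mid [ 0.368 -0.441  0.034] 0.72
scene cap_center [ 0.386 -0.313  0.142] 0.71
wrist cap_center [ 0.387 -0.309  0.14 ] 0.8
```

View pics/c3.png

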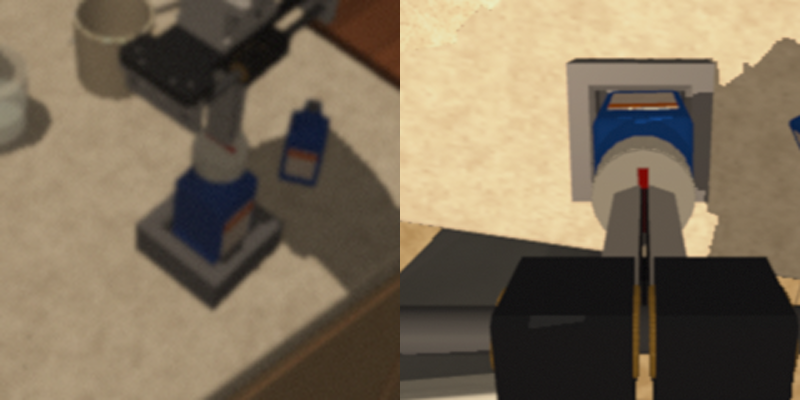

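```bash
python3 - <<'E'
from h import *
e=np.array(state()['eef_pos']);print(e,state()['t'])
for c in('wrist','scene'):
  for n,p in(('tcp',e),('tcp+32',e+[0,0,.032]),('cap top',[.385,-.311,.152]),('grasp',e+[0,0,.019])):
    print(c,n,proj(c,p).round(1))
print(np.linalg.inv(camera_info('wrist')['world_to_cam'])[:3,3])
E
```

```text
[ 0.3856961  -0.31155557  0.12011243] 14.1
wrist tcp [255.3 211.3]
wrist tcp+32 [255.2 226.6]
wrist cap top [254.5 227.5]
wrist grasp [255.3 219.8]
scene tcp [297.8 217. ]
scene tcp+32 [299.  207.2]
scene cap top [299.1 207.6]
scene grasp [298.5 211.3]
[ 0.46062279 -0.31953134  0.33812738]
```

```bash
python3 - <<'E'
from h import *
e=np.array(state()['eef_pos'])
for dx in(-.008,0,.008):
  print(dx,[proj('wrist',e+[dx,0,dz])[1].round(1) for dz in(0,.01,.02,.03,.04)],[proj('wrist',e+[dx,.047,dz]).round(0).tolist() for dz in(0,.02,.04)])
w=cv2.imread('pics/w3.png');w2=cv2.imread('pics/w2.png');w1=cv2.imread('pics/w1.png')
cv2.imwrite('pics/c4.png',np.hstack([cv2.resize(x[190:270,205:305],(400,320),interpolation=2) for x in(w,)]+[cv2.resize(w2[200:280,130:230],(400,320),interpolation=2)]))
E
```

```text
-0.008 [np.float64(220.7), np.float64(225.4), np.float64(230.5), np.float64(236.2), np.float64(242.3)] [[198.0, 226.0], [193.0, 236.0], [186.0, 249.0]]
0 [np.float64(211.3), np.float64(215.6), np.float64(220.3), np.float64(225.5), np.float64(231.2)] [[196.0, 217.0], [191.0, 226.0], [184.0, 238.0]]
0.008 [np.float64(201.6), np.float64(205.6), np.float64(209.9), np.float64(214.6), np.float64(219.8)] [[195.0, 207.0], [189.0, 216.0], [182.0, 227.0]]
```

View pics/c4.png

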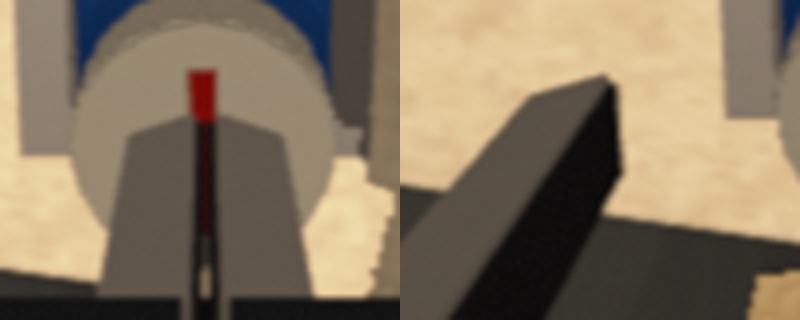

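The visible fingertips sit about 37 mm above the reported TCP, in both the open and closed views. So the fingers shut just above the cap without touching it. I'll open, go lower and close again. This is safe whichever height is right, because the open fingers clear the body by 20 mm.

Emit:
servo_tool(increments=[[0,0,-0.2,0],[0,0,0,0],[0,0,0,0],[0,0,0,0],[0,0,0,0],[0,0,0,0],[0,0,0,0],[0,0,0,0],[0,0,0,0],[0,0,0,0],[0,0,0,0],[0,0,0.25,0],[0,0,0.2,0],[0,0,0.2,0],[0,0,0,0]], claw=1)

```text
t: 15.98
eef_pos: [0.385, -0.3111, 0.0918]
orientation: [-0.001, 0.999, -0.05, -0.001]
contact_force: [0.1, 0.2, 0.1]
finger_gap: 1.001
grasp_force: 0.0
```

Emit:
servo_tool(increments=[[0,0,0,0],[0,0,0,0],[0,0,0,0],[0,0,0,0],[0,0,0,0],[0,0,0,0],[0,0,0,0],[0,0,0,0]], claw=-1)

```text
t: 16.98
eef_pos: [0.3857, -0.3115, 0.0932]
orientation: [-0.0, 0.999, -0.05, 0.0]
contact_force: [-0.9, 0.3, 1.4]
finger_gap: 0.483
grasp_force: 30.0
```

Now the fingers hold the cap (opening 45.4 mm). Next I press it down.

Emit:
servo_tool(increments=[[0,0,0.04,0],[0,0,0.04,0],[0,0,0.03,0],[0,0,0,0],[0,0,0,0]])

```text
t: 17.6
eef_pos: [0.3865, -0.3119, 0.0878]
orientation: [0.0, 0.999, -0.05, 0.001]
contact_force: [-5.1, 4.5, 25.3]
finger_gap: 0.478
grasp_force: 30.0
```

Emit:
servo_tool(increments=[[0,0,0,-0.4],[0,0,0,-0.5],[0,0,0,-0.5],[0,0,0,-0.6],[0,0,0,-0.6],[0,0,0,-0.4],[0,0,0,0]])

```text
t: 18.48
eef_pos: [0.3871, -0.3124, 0.0877]
orientation: [0.001, 0.978, 0.21, 0.001]
contact_force: [0.1, 1.2, 17.6]
finger_gap: 0.479
grasp_force: 30.0
```

```bash
python3 - <<'E'
from h import *
s=state();print(s['torque'],np.degrees(yaw()),s['contact_force'],np.round(s['joint_pos'],2),s['eef_pos'])
c=snap('scene','s5.png')
cv2.imwrite('pics/c5.png',cv2.resize(c[190:290,240:360],(720,600),interpolation=2))
E
```

```text
[0.26550199 0.04682105 0.08205338] 24.283551252825003 [ 0.05622832  1.24224949 17.58142004] [ 0.81  0.25 -0.3   2.06  0.1   0.84 -0.69] [ 0.38705156 -0.31238042  0.08769324]
```

View pics/c5.png

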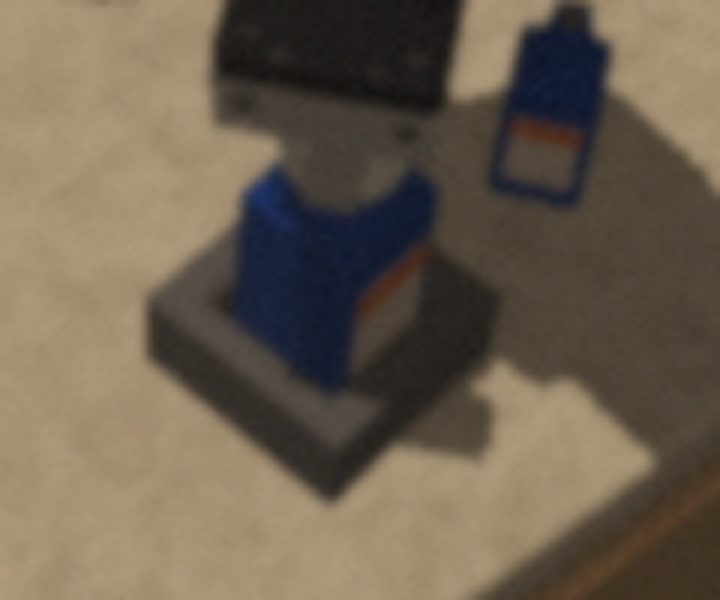

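The bottle stays in the stand with the torque small and the press still at its stop. I carry on to about 76°, then check the force.

Emit:
servo_tool(increments=[[0,0,0,-0.6],[0,0,0,-0.6],[0,0,0,-0.6],[0,0,0,-0.6],[0,0,0,-0.6],[0,0,0,-0.6],[0,0,0,-0.6],[0,0,0,-0.4],[0,0,0,0],[0,0,0,0]])

```text
t: 19.77
eef_pos: [0.3872, -0.3125, 0.0877]
orientation: [0.002, 0.818, 0.575, 0.001]
contact_force: [0.5, 0.8, 16.6]
finger_gap: 0.482
grasp_force: 30.0
```

Emit:
servo_tool(increments=[[0,0,-0.05,0],[0,0,-0.05,0],[0,0,-0.05,0],[0,0,-0.05,0],[0,0,-0.05,0],[0,0,0,0],[0,0,0,0]])

```text
t: 20.65
eef_pos: [0.3855, -0.3114, 0.1013]
orientation: [-0.0, 0.818, 0.575, -0.0]
contact_force: [0.1, -0.3, -0.5]
finger_gap: 0.48
grasp_force: 30.0
```

The load is only about 0.5 N, so the cap is off and the bottle stayed down. I lift it clear.

Emit:
servo_tool(increments=[[0,0,-0.1,0],[0,0,-0.2,0],[0,0,-0.25,0],[0,0,-0.25,0],[0,0,-0.15,0],[0,0,-0.05,0],[0,0,0,0],[0,0,0,0],[0,0,0,0],[0,0,0,0]])

```text
t: 21.9
eef_pos: [0.3856, -0.3115, 0.1613]
orientation: [-0.0, 0.818, 0.575, -0.0]
contact_force: [-0.2, -0.2, -0.2]
finger_gap: 0.48
grasp_force: 30.0
```

```bash
python3 - <<'E'
from h import *
c=snap('scene','s6.png')
for n in('bottle_mid','cap_center'):
  for r in nets.place_of('scene',n): print(n,np.round(r['location'],3),round(r['confidence'],2))
s=state();print(s['t'],s['eef_pos'],s['grasp_force'])
cv2.imwrite('pics/c6.png',cv2.resize(c[150:290,240:360],(514,600),interpolation=2))
E
```

```text
bottle_mid [ 0.388 -0.313  0.056] 0.81
bottle_mid [ 0.37  -0.445  0.036] 0.7
cap_center [ 0.383 -0.307  0.211] 0.75
22.05 [ 0.38566624 -0.31148869  0.16141627] 29.99999401741661
```

View pics/c6.png

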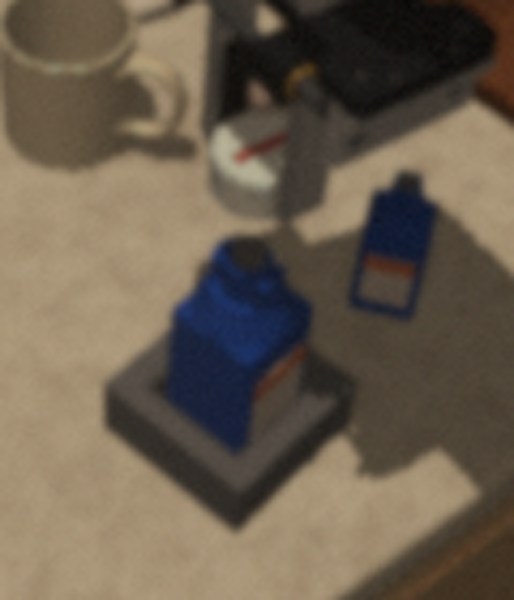

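The bottle is open and upright in the stand, with the cap held level about 70 mm above where it sat. I'm handing the job in.

```bash
python3 -c "
from bench import env; print(env.finish_job())"
```

```text
the job is handed in; nothing more can be done
None
```

I handed the job in with the large bottle upright and open in the stand and its cap gripped level about 70 mm above where it sat; no verdict came back, and I viewed 11 pictures, one over the limit of 10.

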